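# Hand out the colour-coded samples to the group trays

## Task

The four student groups' trays are ready for the refractometer practical except for their samples. Stand each coloured-cap sample bottle upright on the floor of the empty square bay in the tray of its own colour. The bottles are glass, so do not drop or knock over any, and leave the white-capped reference bottle and the beaker where they stand.

Things in the scene. Friction and masses are not known exactly. Their poses are not given: they have to be found in the camera images.
- bottle_red: Closed 30 ml sample bottle with a red screw cap: amber glass body 36 mm across, 44 mm high, white blank label, short shoulder, and a knurled cap 28 mm across from 54 to 75 mm above the base (total height 75 mm). About 75 g. It starts standing upright on the bench. Origin: centre of its base; z points up to the cap.
- bottle_blue: Closed 30 ml sample bottle with a blue screw cap: amber glass body 36 mm across, 44 mm high, white blank label, short shoulder, and a knurled cap 28 mm across from 54 to 75 mm above the base (total height 75 mm). About 75 g. It starts standing upright on the bench. Origin: centre of its base; z points up to the cap.
- bottle_green: Closed 30 ml sample bottle with a green screw cap: amber glass body 36 mm across, 44 mm high, white blank label, short shoulder, and a knurled cap 28 mm across from 54 to 75 mm above the base (total height 75 mm). About 75 g. It starts standing upright on the bench. Origin: centre of its base; z points up to the cap.
- bottle_yellow: Closed 30 ml sample bottle with a yellow screw cap: amber glass body 36 mm across, 44 mm high, white blank label, short shoulder, and a knurled cap 28 mm across from 54 to 75 mm above the base (total height 75 mm). About 75 g. It starts standing upright on the bench. Origin: centre of its base; z points up to the cap.
- tray_red: Red plastic tray, fixed, x -33 to +79 mm, y -33 to +56 mm, 12 mm high, walls 3 mm. Origin: on the bench under the centre of its empty square bottle bay (60 x 60 mm inside, floor 3 mm above the bench); z up. Beyond the bay (+x) lies a pack of lens tissue, along the side (+y) a dropper pipette; both are part of the tray and below 17 mm.
- tray_blue: Blue plastic tray, fixed, x -33 to +79 mm, y -33 to +56 mm, 12 mm high, walls 3 mm. Origin: on the bench under the centre of its empty square bottle bay (60 x 60 mm inside, floor 3 mm above the bench); z up. Beyond the bay (+x) lies a pack of lens tissue, along the side (+y) a dropper pipette; both are part of the tray and below 17 mm.
- tray_green: Green plastic tray, fixed, x -33 to +79 mm, y -33 to +56 mm, 12 mm high, walls 3 mm. Origin: on the bench under the centre of its empty square bottle bay (60 x 60 mm inside, floor 3 mm above the bench); z up. Beyond the bay (+x) lies a pack of lens tissue, along the side (+y) a dropper pipette; both are part of the tray and below 17 mm.
- tray_yellow: Yellow plastic tray, fixed, x -33 to +79 mm, y -33 to +56 mm, 12 mm high, walls 3 mm. Origin: on the bench under the centre of its empty square bottle bay (60 x 60 mm inside, floor 3 mm above the bench); z up. Beyond the bay (+x) lies a pack of lens tissue, along the side (+y) a dropper pipette; both are part of the tray and below 17 mm.
- bottle_white: Bystander: the reference bottle, the same amber bottle (36 mm across, 75 mm high) but with a white cap, standing loose among the samples. It has no tray and is to stay where it is. Origin: centre of its base.
- beaker: Bystander: empty clear glass beaker, straight-sided, 44 mm across (48 mm at the rim), 60 mm high, standing loose among the bottles; to stay where it is. Origin: centre of its base.
There are look-alikes about, which are no part of the job. Several things look just like the tray_green: the one meant starts farthest to the robot's right.

How it is judged:
At the end, for the whole second after the job is handed in: Each coloured-cap bottle stands upright (within 0.1 rad), at rest, in the bay of its own colour's tray, base under 8 mm above the bench and within 19 mm of the bay's centre (anywhere inside the bay); the white-capped bottle and the beaker stand upright within 20 mm of their start (horizontal distance between bottle_red and tray_red below 0.019 m and height (world z) of each of bottle_red, bottle_blue, bottle_green, bottle_yellow below 0.008 m and angle between each of bottle_red, bottle_blue, bottle_green, bottle_yellow, bottle_white, beaker's own z axis and vertical below 0.1 rad and linear speed of each of bottle_red, bottle_blue, bottle_green, bottle_yellow below 0.02 m/s and horizontal distance between bottle_blue and tray_blue below 0.019 m and horizontal distance between bottle_green and tray_green below 0.019 m and horizontal distance between bottle_yellow and tray_yellow below 0.019 m and distance of each of bottle_white, beaker from where it was at the start of the episode below 0.02 m); the robot touches nothing.
It fails at once if a bottle is knocked over (tilted more than 1 rad) (angle between any of bottle_red, bottle_blue, bottle_green, bottle_yellow, bottle_white's own z axis and vertical above 1 rad).
It fails at once if a sample bottle is dropped or thrown (out of the fingers and moving faster than 0.6 m/s) ((linear speed of bottle_red above 0.6 m/s and contact force between the fingers and bottle_red below 0.05 N) or (linear speed of bottle_blue above 0.6 m/s and contact force between the fingers and bottle_blue below 0.05 N) or (linear speed of bottle_green above 0.6 m/s and contact force between the fingers and bottle_green below 0.05 N) or (linear speed of bottle_yellow above 0.6 m/s and contact force between the fingers and bottle_yellow below 0.05 N)).
It fails at once if the white-capped bottle or the beaker is moved by more than 20 mm (distance of any of bottle_white, beaker from where it was at the start of the episode above 0.02 m).
It also fails if it takes over 90 s, if anything falls off the work surface, if the arm or the gripper's body presses on something with over 40 N, if the wrist force passes 120 N, or if a joint passes its speed limit or range.

## Robot

A 6-joint arm with a two-finger parallel gripper is mounted at the origin on the work surface. World frame = base frame: x ahead of the robot, y to its left, z up, the work surface at z = 0. Lengths are in m, angles in rad, forces in N, time in s.
With the tool pointing down it reaches from about 0.275 to 0.875 m from the base axis. Payload 12.5 kg.
Tool frame: the origin (TCP) lies midway between the tips of the shut fingers; the grasp point (between the pads) lies 19 mm behind it; x points along the fingers, z is the direction in which the jaws open and shut, and the axes are right-handed (so a half turn about x gives the same grasp; the last joint's range is limited). The gripper opens to 85 mm and grips with 20 to 120 N. Pads are 22 mm wide; open, the fingers measure 114 mm over their backs; the gripper's body (76 mm by 85 mm) begins 54 mm behind the grasp point. The pads swing forward as they close: fully open they stand 13 mm farther back than shut.
Start: joints at [-1.286, 0.351, 1.652, -0, 1.139, -0.085], TCP at [0.199, -0.513, 0.231] pointing down, gripper open.
Joint ranges: [-2.75, 2.75], [-0.79, 2.1], [0.01, 2.65], [-1.57, 4.71], [0.07, 3.14], [-2.87, 2.87]. Speed limits (rad/s): [2.22, 2.22, 2.79, 3.14, 3.14, 3.14].

## Interface

Orientations are given as a unit quaternion [x, y, z, w].
In Python, from workcell import bot gives the robot as it stands.
- The arm moves only by the tool step_arm, never from a script. Its argument "steps" is a list of rows, each a list of 3 entries, a list of its own where there are three numbers: the gripper command: -1 is shut, 1 is fully open, values between are in proportion, then the shift along the tool's x, y, z in cm, then the turn, a rotation vector about the tool's x, y, z in degrees. In form: [[hand, [dx, dy, dz], [rx, ry, rz]], ...]. A call has 1 to 10 rows; each row is the pose to reach, as a shift and turn from the pose commanded when the call began, along the tool's axes at that moment; what a row does not reach only later rows make up. A row lasts 1/12 s, in which the tool goes at most 41.7 mm and 7.16 degrees, less where a joint would pass 70% of its speed; a pose out of reach is approached as far as the arm can. A call with a gripper value outside its range is refused whole. The fingers move at their own pace and stop on an object; "force" is the grip in N (left out, the last holds). Time passes only in rows, so rows that repeat a pose let the fingers close. It gives the time, the measured TCP pose, the force and the opening at its end, in the units of the state.
- bot.read_state(): the state, without advancing time (a new reading comes with each control period).
- bot.read_camera(name): name is "scene" or "side" or "wrist"; returns the picture (420x560x3 uint8, red, green, blue); there is no depth.
- bot.calibration(name): a dict with "fx", "fy", "cx", "cy" (pixels), "R" (3x3) and "t" (3): a world point X has camera coordinates R X + t. Camera axes: x right, y down, z forward; pixel columns grow to the right and rows downward; lengths in m; the calibration is good to about 2 mm. A picture is of the moment at which its call begins: read the wrist's pose just before it. calibration takes no time and is no camera call; for the wrist camera it gives the pose at the moment of the call.
- bot.sign_off(): hands the job in, once; it reports no verdict.
Trained networks look in the newest picture that a camera, given by its name, has taken for a name from the list of things; names that differ only in an ending like _2 or _b are one class to them, and where a whole thing is asked for, a point or a joint stands for the part that bears it (a point fixed in the world has none). Each returns a list of dicts, best first, with "conf" (0 to 1); they miss things now and then, are a little off and sometimes report something else, mostly with a low value. They report only what shows in the picture. A call takes as long as a camera call. They do not tell look-alikes from the thing itself.
- bot.find_in(thing, camera): "xy" ([column, row] in pixels, amid what is visible of it).
The state is a dict: "t": time; "joint_pos": joint angles; "qvel": joint speeds; "joint_torque": joint torques, N m; "ee_pos": TCP position; "ee_rot": TCP orientation; "contact_force": force on the tool from outside, world axes, zero at the start; "moment": the same for the moment, N m; "opening": finger opening in m.
Only numpy, scipy, OpenCV 4.12 (cv2) and the standard library are available. Lean on these libraries where they do the work, as an engineer would, in place of code of your own. Each camera call takes 0.05 s, during which the arm holds its last target.

## Working session

There is one attempt and no reset: what is moved stays moved. The work goes in short steps, Python scripts to look and compute and a tool call to move; the robot and the scene stay as the last step left them, time stands still between calls to the robot, and variables do not carry over. Pictures are saved under pics/ and viewed, and the job is handed in when it is done.

Besides the shell and the picture viewer there is one more tool, called after "Request:" as name(argument=value, ...) on one line, values as JSON. step_arm: Moves the arm, as the interface text tells. Its arguments: {"type":"object","properties":{"steps":{"type":"array"},"force":{"type":"number"}},"required":["steps"]}

```bash
ls; mkdir -p pics; python3 - <<'E'
from workcell import bot
import cv2,numpy as np
for n in ["scene","side","wrist"]:
    c=bot.calibration(n)
    im=bot.read_camera(n)
    cv2.imwrite(f"pics/{n}0.png",im[:,:,::-1])
    np.savez(f"{n}0.npz",im=im,**{k:np.array(v) for k,v in c.items()})
    print(n,c['fx'],c['cx'],c['cy'],np.round(c['R'],3).tolist(),np.round(c['t'],3).tolist())
s=bot.read_state();print({k:np.round(v,3).tolist() for k,v in s.items()})
E
```

```text
pics
scene 458.59431446775875 278.25314739746426 207.57008804866447 [[0.78, 0.626, 0.0], [0.421, -0.525, -0.739], [-0.462, 0.577, -0.673]] [-0.506, -0.237, 1.198]
side 400.91397692031916 279.6518763855756 210.1429912148629 [[0.917, -0.399, -0.017], [-0.284, -0.622, -0.73], [0.281, 0.674, -0.684]] [-0.556, 0.228, 0.574]
wrist 312.61768415189437 287.6340807714097 209.38533497027237 [[0.361, -0.933, -0.001], [-0.882, -0.341, 0.326], [-0.304, -0.116, -0.945]] [-0.549, -0.043, 0.381]
{'t': 0.15, 'joint_pos': [-1.286, 0.351, 1.652, 0.0, 1.139, -0.085], 'qvel': [-0.001, -0.002, -0.001, 0.003, 0.002, 0.001], 'joint_torque': [-0.001, -50.625, -29.15, -0.0, 0.003, -0.0], 'ee_pos': [0.199, -0.513, 0.231], 'ee_rot': [0.4, 0.584, -0.399, 0.583], 'contact_force': [-0.444, 0.843, -0.685], 'moment': [0.006, -0.008, 0.028], 'opening': 0.085}
```

View pics/scene0.png

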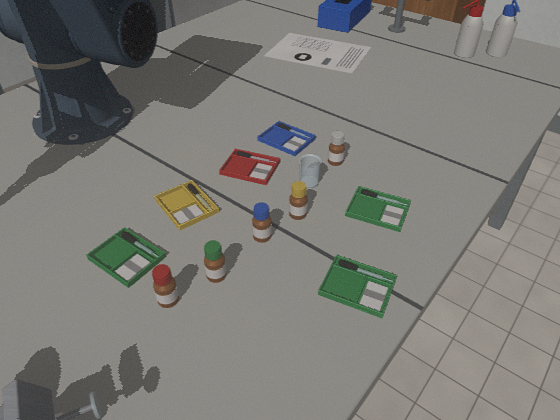

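View pics/side0.png

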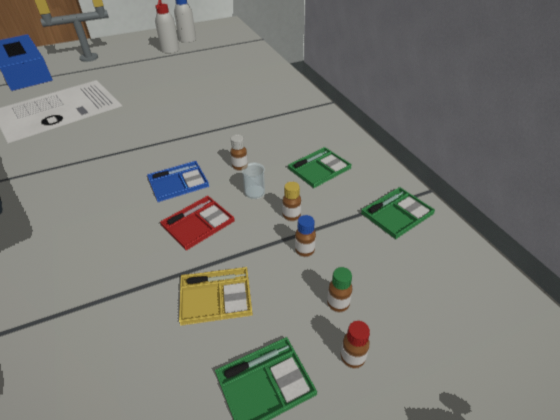

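View pics/wrist0.png

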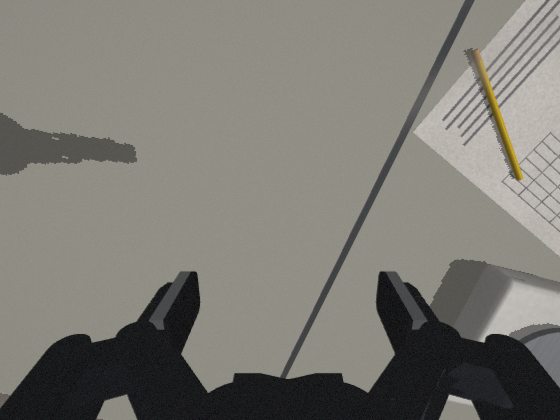

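```bash
python3 - <<'E'
from workcell import bot
import numpy as np, json
def C(n): return bot.calibration(n)
def ray(c,uv):
    R=np.array(c['R']);t=np.array(c['t']);o=-R.T@t
    d=R.T@np.array([(uv[0]-c['cx'])/c['fx'],(uv[1]-c['cy'])/c['fy'],1]);return o,d
out={}
for n in ["scene","side"]:
    for th in ["bottle_red","bottle_blue","bottle_green","bottle_yellow","bottle_white","beaker","tray_red","tray_blue","tray_green","tray_yellow"]:
        r=bot.find_in(th,n); c=C(n)
        z=0.006 if 'tray' in th else 0.035
        L=[]
        for k in r:
            o,d=ray(c,k['xy']);p=o+d*(z-o[2])/d[2]
            L.append((round(k['conf'],2),[round(float(v)) for v in k['xy']],[round(float(v),3) for v in p[:2]]))
        print(n,th,L)
E
```

```text
scene bottle_red [(0.94, [165, 288], [0.618, -0.254]), (0.71, [187, 208], [0.503, -0.098]), (0.62, [297, 200], [0.654, 0.052])]
scene bottle_blue [(0.82, [263, 223], [0.644, -0.039]), (0.53, [252, 166], [0.511, 0.082])]
scene bottle_green [(0.9, [218, 262], [0.644, -0.16])]
scene bottle_yellow [(0.71, [298, 201], [0.658, 0.051])]
scene bottle_white [(0.94, [336, 149], [0.619, 0.246]), (0.28, [298, 204], [0.663, 0.045])]
scene beaker []
scene tray_red [(0.74, [251, 165], [0.481, 0.11]), (0.18, [265, 223], [0.627, -0.013])]
scene tray_blue [(0.6, [285, 138], [0.476, 0.242])]
scene tray_green [(0.96, [361, 285], [0.853, -0.028]), (0.72, [377, 209], [0.777, 0.16]), (0.57, [126, 252], [0.479, -0.232])]
scene tray_yellow [(0.85, [188, 205], [0.471, -0.072]), (0.5, [261, 222], [0.619, -0.015])]
side bottle_red [(0.92, [357, 346], [0.613, -0.253])]
side bottle_blue [(0.68, [306, 236], [0.64, -0.039])]
side bottle_green [(0.63, [339, 288], [0.638, -0.16])]
side bottle_yellow [(0.92, [293, 204], [0.655, 0.045])]
side bottle_white [(0.57, [242, 156], [0.62, 0.235])]
side beaker [(0.86, [253, 182], [0.61, 0.141])]
side tray_red [(0.8, [194, 221], [0.474, 0.109])]
side tray_blue [(0.84, [177, 180], [0.473, 0.251])]
side tray_green [(0.95, [398, 212], [0.846, -0.033]), (0.82, [266, 383], [0.483, -0.238]), (0.57, [320, 167], [0.775, 0.163])]
side tray_yellow [(0.72, [213, 295], [0.458, -0.07])]
```

```bash
cat > h.py <<'E'
import numpy as np, cv2, itertools
from scipy.optimize import minimize
D={n:dict(np.load(f"{n}0.npz")) for n in ["scene","side"]}
def proj(c,X):
    X=np.asarray(X,float)@np.asarray(c['R']).T+np.asarray(c['t'])
    return np.c_[X[:,0]/X[:,2]*c['fx']+c['cx'],X[:,1]/X[:,2]*c['fy']+c['cy']]
def cmask(im,col):
    h=cv2.cvtColor(im,cv2.COLOR_RGB2HSV);H,S,V=[h[...,i].astype(int) for i in range(3)]
    s=(S>110)&(V>60)
    m={'red':(H<6)|(H>172),'blue':(H>105)&(H<130),'green':(H>50)&(H<85),'yellow':(H>20)&(H<33)}[col]&s
    return m.astype(np.uint8)
def blob(m,uv,close=5):
    m=cv2.morphologyEx(m,cv2.MORPH_CLOSE,np.ones((close,close)))
    n,l,st,ce=cv2.connectedComponentsWithStats(m)
    b=[(np.hypot(*(ce[i]-uv)),i) for i in range(1,n) if st[i,4]>60]
    i=min(b)[1]; return l==i
def hull(m):
    p=np.argwhere(m)[:,::-1].astype(np.float32);return cv2.convexHull(p)[:,0]
E
cat > fit.py <<'E'
from h import *
def soft(poly,box):
    x0,y0,w,h=box; s=8
    im=np.zeros((h*s,w*s),np.uint8)
    cv2.fillConvexPoly(im,np.round(((cv2.convexHull(poly.astype(np.float32))[:,0]-[x0,y0]+.5)*s)).astype(np.int32),255)
    return cv2.resize(im,(w,h),interpolation=cv2.INTER_AREA)/255.
a=np.linspace(0,2*np.pi,24,endpoint=False)
def tray(p):
    c,s=np.cos(p[2]),np.sin(p[2]);B=np.array([[x,y,z] for x in(-.033,.079) for y in(-.033,.056) for z in (0,.012)])
    return np.c_[p[0]+c*B[:,0]-s*B[:,1],p[1]+s*B[:,0]+c*B[:,1],B[:,2]]
def cap(p): return np.array([[p[0]+.014*np.cos(t),p[1]+.014*np.sin(t),z] for t in a for z in(.054,.075)])
def fit(model,tgt,p0,scale):
    T={}
    for n,m in tgt.items():
        hh=hull(m);x0,y0=hh.min(0).astype(int)-10;x1,y1=hh.max(0).astype(int)+10
        k=np.zeros(m.shape,np.uint8);cv2.fillConvexPoly(k,hh.astype(np.int32),1)
        T[n]=(k[y0:y1,x0:x1],(x0,y0,x1-x0,y1-y0))
    f=lambda q:sum(abs(soft(proj(D[n],model(q*scale)),b)-k).sum()/k.sum() for n,(k,b) in T.items())
    q0=np.array(p0)/scale
    sim=np.vstack([q0]+[q0+e for e in np.eye(len(q0))])
    r=minimize(f,q0,method='Nelder-Mead',options=dict(initial_simplex=sim,xatol=.01,fatol=1e-4))
    return r.x*scale,r.fun
B={'red':(.616,-.254),'blue':(.642,-.039),'green':(.641,-.16),'yellow':(.656,.048)}
R={'red':(.477,.11),'blue':(.474,.247),'green':(.481,-.235),'yellow':(.465,-.071)}
for col in B:
    t={}
    for n in D:
        t[n]=blob(cmask(D[n]['im'],col),proj(D[n],[[*B[col],.065]])[0],1)
    print(col,'bottle',np.round(fit(cap,t,B[col],np.array([.005,.005])),4) if 0 else [np.round(x,4) for x in fit(cap,t,B[col],np.array([.005,.005]))],[int(t[n].sum()) for n in t])
    for n in D: t[n]=blob(cmask(D[n]['im'],col),proj(D[n],[[*R[col],.006]])[0],9)
    res=[]
    for y0 in np.arange(0,2*np.pi,np.pi/6):
        c,s=np.cos(y0),np.sin(y0)
        p0=[R[col][0]-c*.023+s*.0115,R[col][1]-s*.023-c*.0115,y0]
        x,v=fit(tray,t,p0,np.array([.008,.008,.15]));res.append((v,*np.round(x,3)))
    res.sort()
    print(col,'tray',[tuple(round(float(v),3) for v in r) for r in res[:6]],[int(t[n].sum()) for n in t])
E
python3 fit.py
```

```text
red bottle [array([ 0.6127, -0.2509]), np.float64(0.1765)] [320, 459]
red tray [(0.072, 0.462, 0.089, 0.329), (0.072, 0.499, 0.125, 3.471), (0.073, 0.462, 0.089, 6.614), (0.073, 0.498, 0.126, 3.476), (0.074, 0.498, 0.125, 3.465), (0.075, 0.498, 0.125, 3.473)] [1188, 1763]
blue bottle [array([ 0.6395, -0.0384]), np.float64(0.2779)] [219, 256]
blue tray [(0.086, 0.496, 0.261, 3.185), (0.086, 0.451, 0.236, 6.326), (0.086, 0.496, 0.261, 3.184), (0.086, 0.496, 0.261, 3.18), (0.087, 0.451, 0.236, 0.039), (0.088, 0.451, 0.236, 0.048)] [991, 1279]
green bottle [array([ 0.6386, -0.1622]), np.float64(1.179)] [76, 320]Traceback (most recent call last):
  File "fit.py", line 35, in <module>
    x,v=fit(tray,t,p0,np.array([.008,.008,.15]));res.append((v,*np.round(x,3)))
        ~~~^^^^^^^^^^^^^^^^^^^^^^^^^^^^^^^^^^^^^
  File "fit.py", line 21, in fit
    r=minimize(f,q0,method='Nelder-Mead',options=dict(initial_simplex=sim,xatol=.01,fatol=1e-4))
    res = _minimize_neldermead(fun, x0, args, callback, bounds=bounds,
                               **options)
    fsim[k] = func(sim[k])
              ~~~~^^^^^^^^
    fx = function(np.copy(x), *(wrapper_args + args))
  File "fit.py", line 18, in <lambda>
    f=lambda q:sum(abs(soft(proj(D[n],model(q*scale)),b)-k).sum()/k.sum() for n,(k,b) in T.items())
               ~~~^^^^^^^^^^^^^^^^^^^^^^^^^^^^^^^^^^^^^^^^^^^^^^^^^^^^^^^^^^^^^^^^^^^^^^^^^^^^^^^^^
  File "fit.py", line 18, in <genexpr>
    f=lambda q:sum(abs(soft(proj(D[n],model(q*scale)),b)-k).sum()/k.sum() for n,(k,b) in T.items())
                       ~~~~~~~~~~~~~~~~~~~~~~~~~~~~~~~~~^~
ValueError: operands could not be broadcast together with shapes (101,121) (92,121)
```

```bash
python3 - <<'E'
import cv2
im=cv2.imread('pics/scene0.png');s=cv2.imread('pics/side0.png')
cv2.imwrite('pics/crop_a.png',cv2.resize(im[115:315,80:320],None,fx=2.5*1.3,fy=2.5*1.3,interpolation=cv2.INTER_CUBIC)[:600,:780])
cv2.imwrite('pics/crop_b.png',cv2.resize(s[150:420,140:420],None,fx=2.2,fy=2.2,interpolation=cv2.INTER_CUBIC))
E
```

```text
(no output)
```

View pics/crop_b.png

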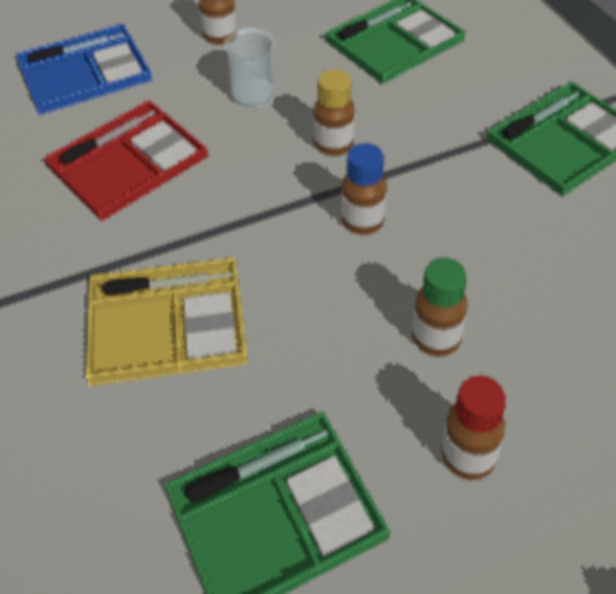

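View pics/crop_a.png

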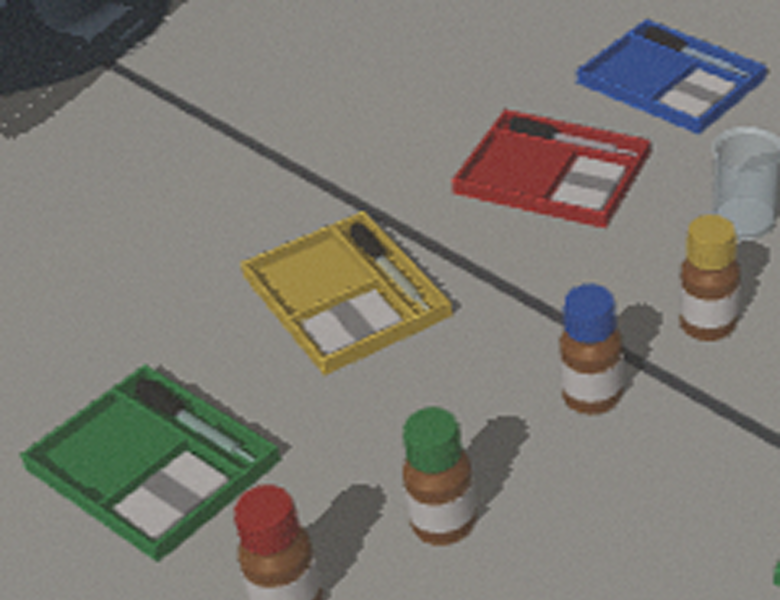

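```bash
sed -i 's/(S>110)&(V>60)/(S>110)\&(V>30)/; s/(H>50)&(H<85)/(H>45)\&(H<90)/' h.py
sed -i 's/x1,y1=hh.max(0).astype(int)+10/x1,y1=hh.max(0).astype(int)+10;y1=min(y1,420)/; s/np.arange(0,2\*np.pi,np.pi\/6)/(-.8,-.4,0,.4,.8)/; s/res\[:6\]/res[:3]/' fit.py; python3 fit.py
```

```text
red bottle [array([ 0.6127, -0.2509]), np.float64(0.1765)] [320, 459]
red tray [(0.072, 0.462, 0.089, 0.33), (0.073, 0.462, 0.089, 0.33), (0.073, 0.462, 0.089, 0.331)] [1188, 1763]
blue bottle [array([ 0.6395, -0.0384]), np.float64(0.2779)] [219, 256]
blue tray [(0.086, 0.451, 0.236, 0.039), (0.086, 0.451, 0.236, 0.041), (0.086, 0.451, 0.236, 0.04)] [991, 1279]
green bottle [array([ 0.6387, -0.1624]), np.float64(1.1702)] [76, 321]
green tray [(0.116, 0.459, -0.249, 0.046), (0.118, 0.459, -0.249, 0.048), (0.118, 0.459, -0.249, 0.038)] [1573, 4237]
yellow bottle [array([0.6558, 0.0527]), np.float64(0.2355)] [208, 214]
yellow tray [(0.067, 0.437, -0.076, -0.265), (0.067, 0.437, -0.076, -0.261), (0.068, 0.437, -0.075, -0.266)] [1535, 2779]
```

```bash
cat > ov.py <<'E'
from h import *
import sys
Bt={'red':(.6127,-.2509),'blue':(.6395,-.0384),'green':(.6387,-.1624),'yellow':(.6558,.0527)}
T={'red':(.462,.089,.33),'blue':(.451,.236,.04),'green':(.459,-.249,.046),'yellow':(.437,-.076,-.265)}
a=np.linspace(0,2*np.pi,24)
for n,(x0,y0,w,h) in {'scene':(80,115,260,200),'side':(140,150,280,270)}.items():
    k=2.2 if n=='side' else 3
    im=cv2.resize(D[n]['im'][y0:y0+h,x0:x0+w,::-1],None,fx=k,fy=k,interpolation=cv2.INTER_CUBIC)
    def pl(X):
        p=((proj(D[n],X)-[x0,y0]+.5)*k).round().astype(np.int32);cv2.polylines(im,[p],True,(255,255,255),1)
    for c in Bt:
        for r,z in((.014,.075),(.014,.054),(.018,0)): pl([[Bt[c][0]+r*np.cos(t),Bt[c][1]+r*np.sin(t),z] for t in a])
        x,y,q=T[c]
        for X0,X1,Y0,Y1,z in((-.033,.079,-.033,.056,.012),(-.03,.03,-.03,.03,.003)):
            pl([[x+np.cos(q)*u-np.sin(q)*v,y+np.sin(q)*u+np.cos(q)*v,z] for u,v in((X0,Y0),(X1,Y0),(X1,Y1),(X0,Y1))])
    cv2.imwrite(f'pics/ov_{n}{sys.argv[1]}.png',im)
h=cv2.cvtColor(D['scene']['im'],cv2.COLOR_RGB2HSV);print(h[242:256:3,206:222:3].tolist())
E
python3 ov.py 1
```

```text
[[[49, 33, 125], [65, 118, 104], [63, 107, 107], [63, 106, 108], [64, 80, 111], [25, 11, 142]], [[63, 101, 114], [63, 101, 111], [63, 114, 103], [63, 104, 110], [62, 101, 109], [47, 20, 113]], [[65, 106, 111], [63, 104, 108], [65, 95, 113], [63, 103, 111], [65, 115, 109], [54, 42, 97]], [[61, 97, 108], [63, 107, 107], [63, 102, 108], [62, 102, 112], [61, 88, 84], [62, 52, 99]], [[59, 94, 95], [63, 100, 107], [62, 97, 103], [63, 95, 97], [59, 89, 83], [39, 55, 65]]]
```

View pics/ov_scene1.png

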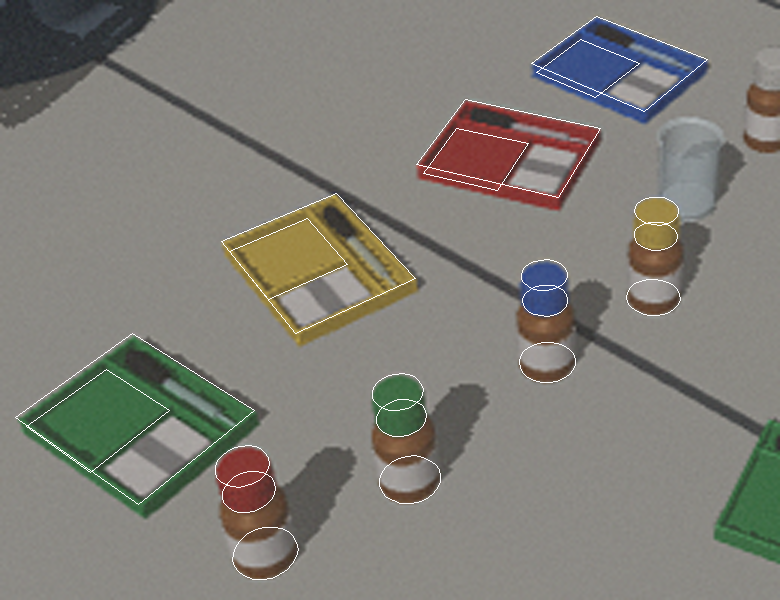

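View pics/ov_side1.png

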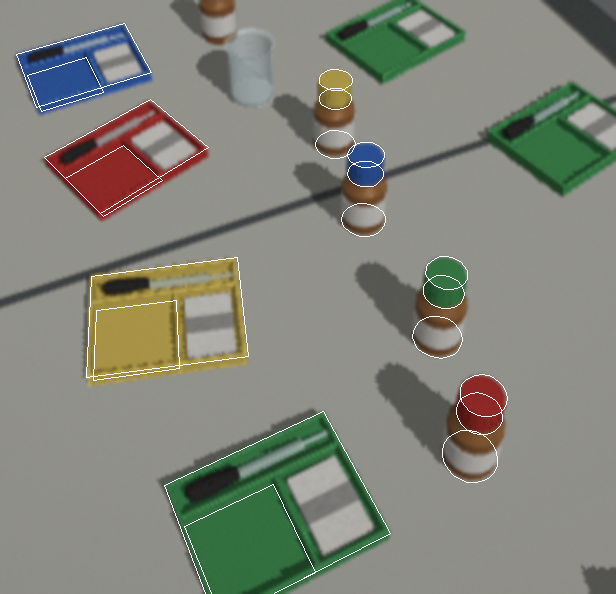

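```bash
cat > go.py <<'E'
import sys,numpy as np
from workcell import bot
from scipy.spatial.transform import Rotation as Ro
def go(*targets):
    s=bot.read_state();R=Ro.from_quat(s['ee_rot']).as_matrix()
    print('t',round(s['t'],2),'p',np.round(s['ee_pos'],4),'open',round(s['opening'],4),'F',np.round(s['contact_force'],1))
    print('R cols',np.round(R,3).tolist())
    for w in targets:
        print(w,'-> cm',np.round(R.T@(np.array(w)-s['ee_pos'])*100,2))
if __name__=='__main__': go(*[tuple(map(float,a.split(','))) for a in sys.argv[1:]])
E
python3 go.py .613,-.251,.18 .613,-.251,.05
```

```text
t 1.15 p [ 0.1988 -0.5128  0.2313] open 0.0854 F [-0.2  0.4  0.3]
R cols [[-0.0, 0.932, 0.361], [0.0, 0.361, -0.932], [-1.0, 0.0, -0.0]]
(0.613, -0.251, 0.18) -> cm [ 5.13 48.08 -9.44]
(0.613, -0.251, 0.05) -> cm [18.13 48.08 -9.44]
```

Request:
step_arm(steps=[[1,[4,37,-7.3],[-69,0,0]],[1,[4,37,-7.3],[-69,0,0]],[1,[4,37,-7.3],[-69,0,0]],[1,[4,37,-7.3],[-69,0,0]],[1,[4,37,-7.3],[-69,0,0]],[1,[4,37,-7.3],[-69,0,0]],[1,[4,37,-7.3],[-69,0,0]],[1,[4,37,-7.3],[-69,0,0]],[1,[4,37,-7.3],[-69,0,0]],[1,[4,37,-7.3],[-69,0,0]]], force=40)

```text
t: 1.98
ee_pos: [0.5215, -0.3072, 0.1904]
ee_rot: [-0.005, 0.707, 0.005, 0.707]
contact_force: [0.6, -0.6, -0.4]
opening: 0.0855
```

```bash
python3 go.py .613,-.251,.18 .613,-.251,.05
```

```text
t 1.98 p [ 0.5215 -0.3072  0.1904] open 0.0855 F [ 0.6 -0.6 -0.4]
R cols [[0.001, -0.014, 1.0], [0.001, 1.0, 0.014], [-1.0, 0.001, 0.001]]
(0.613, -0.251, 0.18) -> cm [1.05 5.49 9.22]
(0.613, -0.251, 0.05) -> cm [14.05  5.48  9.22]
```

Request:
step_arm(steps=[[1,[1,2.7,4.6],[0,0,0]],[1,[1,5.5,9.2],[0,0,0]],[1,[1,5.5,9.2],[0,0,0]],[1,[1,5.5,9.2],[0,0,0]]])

```text
t: 2.32
ee_pos: [0.6124, -0.2527, 0.1806]
ee_rot: [-0.002, 0.707, 0.003, 0.707]
contact_force: [-0.8, -0.2, 0.5]
opening: 0.0856
```

```bash
python3 go.py .613,-.251,.18 .613,-.251,.05; python3 - <<'E'
from workcell import bot
import cv2,numpy as np
from h import proj
c=bot.calibration('wrist');im=bot.read_camera('wrist')[:,:,::-1].copy()
a=np.linspace(0,2*np.pi,30)
for x,y in ((.6127,-.2509),(.6387,-.1624),(.6395,-.0384)):
    p=proj(c,[[x+.014*np.cos(t),y+.014*np.sin(t),.075] for t in a]).round().astype(np.int32)
    cv2.polylines(im,[p],True,(255,255,255),1)
cv2.imwrite('pics/w1.png',im)
E
```

```text
t 2.32 p [ 0.6124 -0.2527  0.1806] open 0.0856 F [-0.8 -0.2  0.5]
R cols [[0.001, -0.007, 1.0], [0.001, 1.0, 0.007], [-1.0, 0.001, 0.001]]
(0.613, -0.251, 0.18) -> cm [0.06 0.17 0.06]
(0.613, -0.251, 0.05) -> cm [13.06  0.16  0.05]
```

View pics/w1.png

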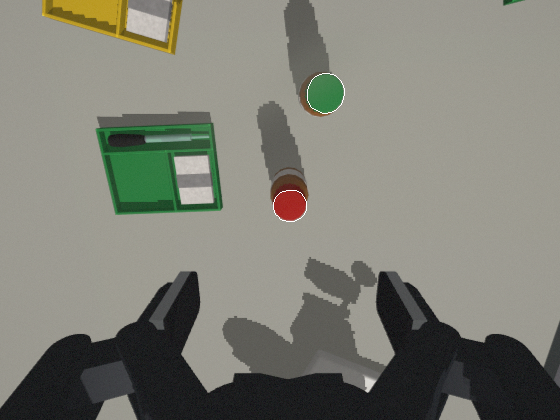

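Request:
step_arm(steps=[[1,[3,0.15,0],[0,0,0]],[1,[6,0.15,0],[0,0,0]],[0.3,[9,0.15,0],[0,0,0]],[0.3,[11,0.15,0],[0,0,0]],[0.0,[12.5,0.15,0],[0,0,0]],[0.0,[12.8,0.15,0],[0,0,0]],[-1,[12.8,0.15,0],[0,0,0]],[-1,[12.8,0.15,0],[0,0,0]],[-1,[12.8,0.15,0],[0,0,0]],[-1,[12.8,0.15,0],[0,0,0]]])

```text
t: 3.2
ee_pos: [0.6096, -0.2546, 0.0546]
ee_rot: [-0.001, 0.707, 0.001, 0.708]
contact_force: [0.1, 0.5, -0.9]
opening: 0.0266
```

Request:
step_arm(steps=[[-1,[0,0,0],[0,0,0]],[-1,[0,0,0],[0,0,0]],[-1,[-1,0,0],[0,0,0]],[-1,[-1,0,0],[0,0,0]]])

```text
t: 3.53
ee_pos: [0.61, -0.2546, 0.0653]
ee_rot: [-0.002, 0.706, 0.001, 0.708]
contact_force: [1.0, -0.6, -0.8]
opening: 0.0269
```

```bash
python3 go.py .462,.089,.18; python3 - <<'E'
from workcell import bot
import cv2
a=bot.read_camera('wrist');b=bot.read_camera('side')
cv2.imwrite('pics/w2.png',a[:,:,::-1]);cv2.imwrite('pics/s2.png',b[200:420,250:530,::-1].repeat(2,0).repeat(2,1))
E
```

```text
t 3.53 p [ 0.61   -0.2546  0.0653] open 0.0269 F [ 1.  -0.6 -0.8]
R cols [[0.002, -0.003, 1.0], [-0.001, 1.0, 0.003], [-1.0, -0.001, 0.002]]
(0.462, 0.089, 0.18) -> cm [-11.53  34.39 -14.66]
```

View pics/s2.png

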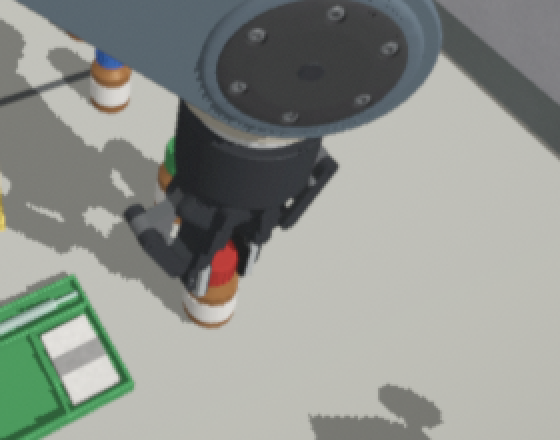

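View pics/w2.png

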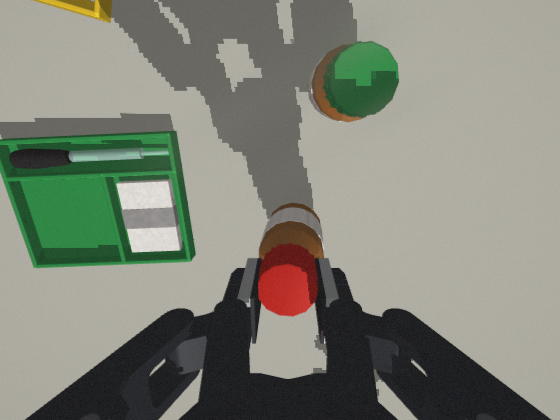

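Request:
step_arm(steps=[[-1,[-3,0,0],[0,0,0]],[-1,[-6,0,0],[0,0,0]],[-1,[-9,1,-0.5],[0,0,0]],[-1,[-10.5,3,-1.5],[0,0,0]],[-1,[-10.5,6,-2.7],[0,0,0]],[-1,[-10.5,9,-4],[0,0,0]],[-1,[-10.5,12,-5.3],[0,0,0]],[-1,[-10.5,15,-6.6],[0,0,0]],[-1,[-10.5,18,-7.9],[0,0,0]],[-1,[-10.5,20,-8.6],[0,0,0]]])

```text
t: 4.47
ee_pos: [0.521, -0.0523, 0.1683]
ee_rot: [-0.001, 0.707, 0.002, 0.707]
contact_force: [1.0, -0.2, -1.0]
opening: 0.0269
```

Request:
step_arm(steps=[[-1,[0,3,-1.3],[0,0,0]],[-1,[0,6,-2.6],[0,0,0]],[-1,[0,9,-4],[0,0,0]],[-1,[0,12,-5.3],[0,0,0]],[-1,[0,14,-6],[0,0,0]],[-1,[0,14,-6],[0,0,0]],[-1,[0,14,-6],[0,0,0]]])

```text
t: 5.05
ee_pos: [0.4619, 0.086, 0.1685]
ee_rot: [-0.002, 0.707, 0.002, 0.707]
contact_force: [1.0, -0.2, -1.8]
opening: 0.0265
```

```bash
python3 go.py .462,.0855,.0585; python3 - <<'E'
from workcell import bot
import cv2,numpy as np
from h import proj
T={'red':(.462,.089,.33),'blue':(.451,.236,.04),'green':(.459,-.249,.046),'yellow':(.437,-.076,-.265)}
c=bot.calibration('wrist');im=bot.read_camera('wrist')[:,:,::-1].copy()
for x,y,q in T.values():
    for X0,X1,Y0,Y1,z in((-.033,.079,-.033,.056,.012),(-.03,.03,-.03,.03,.003)):
        P=[[x+np.cos(q)*u-np.sin(q)*v,y+np.sin(q)*u+np.cos(q)*v,z] for u,v in((X0,Y0),(X1,Y0),(X1,Y1),(X0,Y1))]
        if (np.array(P)@np.array(c['R']).T+c['t'])[:,2].min()<.05: continue
        cv2.polylines(im,[proj(c,P).round().astype(np.int32)],True,(255,255,255),1)
cv2.imwrite('pics/w3.png',im)
E
```

```text
t 5.05 p [0.4619 0.086  0.1685] open 0.0265 F [ 1.  -0.2 -1.8]
R cols [[0.0, -0.005, 1.0], [-0.0, 1.0, 0.005], [-1.0, -0.0, 0.0]]
(0.462, 0.0855, 0.0585) -> cm [11.   -0.05  0.  ]
```

View pics/w3.png

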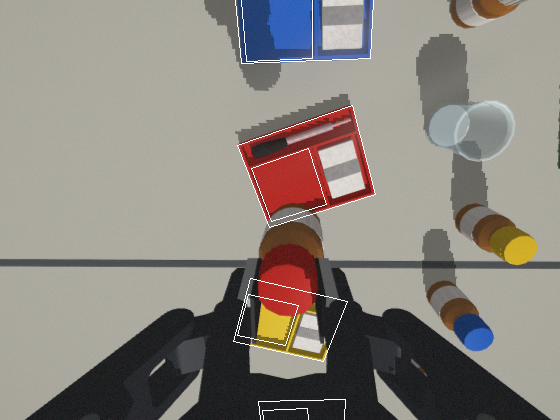

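Request:
step_arm(steps=[[-1,[3,0,0],[0,0,0]],[-1,[6,0,0],[0,0,0]],[-1,[8.5,0,0],[0,0,0]],[-1,[10,0,0],[0,0,0]],[-1,[10.7,0,0],[0,0,0]],[-1,[10.9,0,0],[0,0,0]],[-1,[11,0,0],[0,0,0]],[-1,[11,0,0],[0,0,0]]])

```text
t: 5.77
ee_pos: [0.4628, 0.0851, 0.059]
ee_rot: [-0.001, 0.707, 0.001, 0.708]
contact_force: [0.6, -0.1, -0.3]
opening: 0.027
```

```bash
python3 go.py .462,.0855,.0585; python3 - <<'E'
from workcell import bot
import cv2
b=bot.read_camera('side');a=bot.read_camera('scene')
cv2.imwrite('pics/s4.png',cv2.resize(b[130:280,120:320,::-1],None,fx=4,fy=4))
cv2.imwrite('pics/c4.png',cv2.resize(a[100:250,180:380,::-1],None,fx=4,fy=4))
E
```

```text
t 5.77 p [0.4628 0.0851 0.059 ] open 0.027 F [ 0.6 -0.1 -0.3]
R cols [[0.001, -0.003, 1.0], [0.0, 1.0, 0.003], [-1.0, 0.0, 0.001]]
(0.462, 0.0855, 0.0585) -> cm [ 0.05  0.04 -0.08]
```

View pics/s4.png

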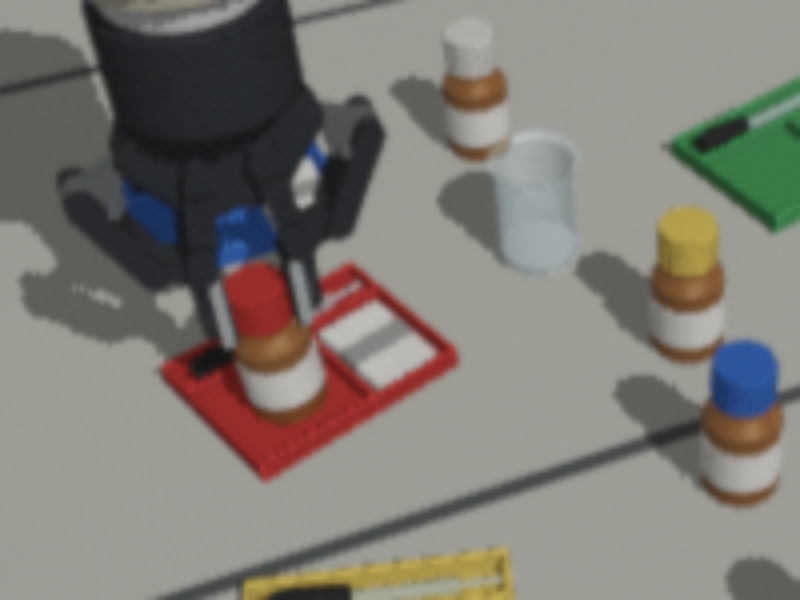

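View pics/c4.png

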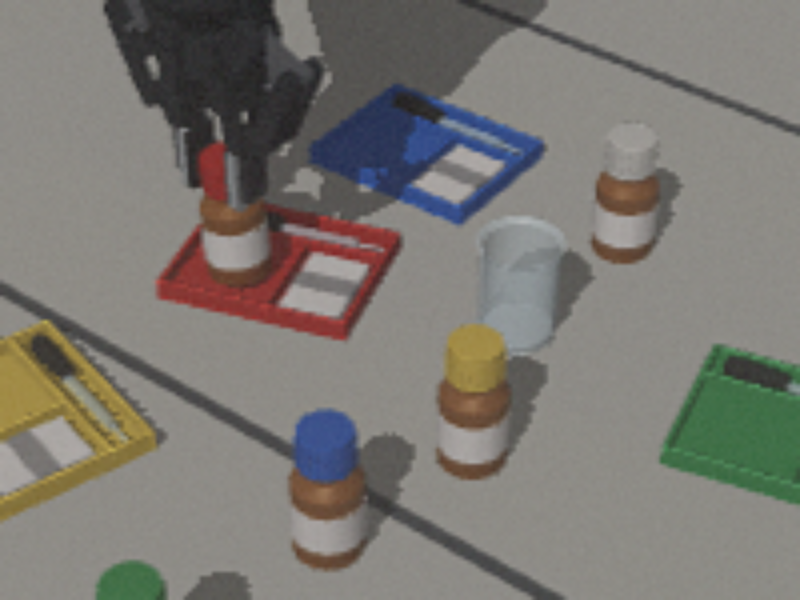

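Request:
step_arm(steps=[[-1,[0.1,0,0],[0,0,0]],[-0.2,[0.1,0,0],[0,0,0]],[-0.1,[0.1,0,0],[0,0,0]],[0.1,[0.1,0,0],[0,0,0]],[0.2,[0.1,0,0],[0,0,0]],[0.2,[-1,0,0],[0,0,0]],[0.2,[-4,0,0],[0,0,0]],[0.2,[-8,0,0],[0,0,0]],[0.2,[-11,0,0],[0,0,0]],[0.2,[-11,0,0],[0,0,0]]])

```text
t: 6.7
ee_pos: [0.4647, 0.0856, 0.1737]
ee_rot: [-0.001, 0.704, 0.001, 0.71]
contact_force: [1.2, -0.1, 0.9]
opening: 0.0515
```

```bash
python3 go.py .656,.0527,.17
```

```text
t 6.7 p [0.4647 0.0856 0.1737] open 0.0515 F [ 1.2 -0.1  0.9]
R cols [[0.009, -0.003, 1.0], [0.001, 1.0, 0.003], [-1.0, 0.001, 0.009]]
(0.656, 0.0527, 0.17) -> cm [ 0.53 -3.36 19.12]
```

Request:
step_arm(steps=[[0.2,[0,-0.7,4],[0,0,0]],[0.2,[0,-1.4,8],[0,0,0]],[0.2,[0,-2.1,12],[0,0,0]],[0.2,[0,-2.8,16],[0,0,0]],[0.2,[0,-3.3,19.1],[0,0,0]],[0.2,[0,-3.3,19.1],[0,0,0]],[0.2,[0,-3.3,19.1],[0,0,0]],[0.2,[0,-3.3,19.1],[0,0,0]]])

```text
t: 7.37
ee_pos: [0.6523, 0.0531, 0.1676]
ee_rot: [-0.001, 0.708, 0.001, 0.707]
contact_force: [-0.1, -0.7, -0.5]
opening: 0.0513
```

```bash
cat > wv.py <<'E'
import sys
from workcell import bot
import cv2,numpy as np
from h import proj
import go
Bt={'blue':(.6395,-.0384),'green':(.6387,-.1624),'yellow':(.6558,.0527)}
T={'red':(.462,.089,.33),'blue':(.451,.236,.04),'green':(.459,-.249,.046),'yellow':(.437,-.076,-.265)}
go.go(*[tuple(map(float,a.split(','))) for a in sys.argv[2:]])
c=bot.calibration('wrist');im=bot.read_camera('wrist')[:,:,::-1].copy()
def pl(P):
    if (np.array(P)@np.array(c['R']).T+c['t'])[:,2].min()<.05: return
    cv2.polylines(im,[proj(c,P).round().astype(np.int32)],True,(255,255,255),1)
for x,y,q in T.values():
    for X0,X1,Y0,Y1,z in((-.033,.079,-.033,.056,.012),(-.03,.03,-.03,.03,.003)):
        pl([[x+np.cos(q)*u-np.sin(q)*v,y+np.sin(q)*u+np.cos(q)*v,z] for u,v in((X0,Y0),(X1,Y0),(X1,Y1),(X0,Y1))])
for x,y in Bt.values(): pl([[x+.014*np.cos(t),y+.014*np.sin(t),.075] for t in np.linspace(0,6.28,30)])
n=sys.argv[1]
cv2.imwrite(f'pics/{n}_w.png',im)
s=bot.read_camera('side')[:,:,::-1]; cv2.imwrite(f'pics/{n}_s.png',cv2.resize(s[110:420,120:460],None,fx=1.9,fy=1.9))
E
python3 wv.py a5 .656,.0527,.054
```

```text
t 7.37 p [0.6523 0.0531 0.1676] open 0.0513 F [-0.1 -0.7 -0.5]
R cols [[-0.002, -0.003, 1.0], [0.0, 1.0, 0.003], [-1.0, 0.0, -0.002]]
(0.656, 0.0527, 0.054) -> cm [11.36 -0.04  0.39]
```

View pics/a5_w.png

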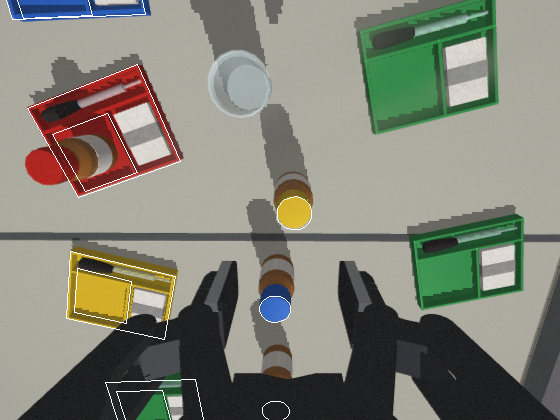

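View pics/a5_s.png

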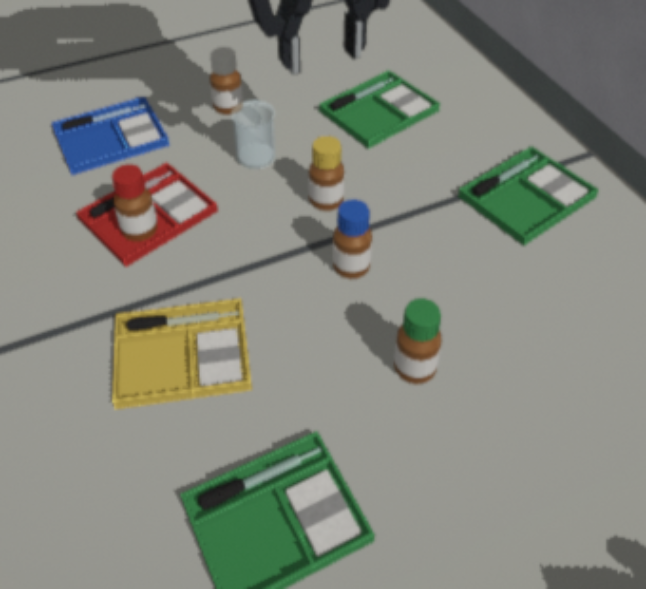

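Request:
step_arm(steps=[[0.2,[3,0,0.4],[0,0,0]],[0.2,[6,0,0.4],[0,0,0]],[0.2,[9,0,0.4],[0,0,0]],[0.2,[10.8,0,0.4],[0,0,0]],[0.2,[11.4,0,0.4],[0,0,0]],[0.2,[11.4,0,0.4],[0,0,0]],[-1,[11.4,0,0.4],[0,0,0]],[-1,[11.4,0,0.4],[0,0,0]],[-1,[11.4,0,0.4],[0,0,0]],[-1,[11.4,0,0.4],[0,0,0]]])

```text
t: 8.3
ee_pos: [0.6581, 0.053, 0.0563]
ee_rot: [-0.001, 0.706, 0.001, 0.708]
contact_force: [-2.4, 0.4, 7.3]
opening: 0.0264
```

Request:
step_arm(steps=[[-1,[0,0,0],[0,0,0]],[-1,[0,0,0],[0,0,0]]])

```text
t: 8.47
ee_pos: [0.6581, 0.053, 0.0563]
ee_rot: [-0.001, 0.706, 0.001, 0.708]
contact_force: [-2.2, 0.4, 6.9]
opening: 0.0269
```

```bash
python3 go.py .437,-.076,.17
```

```text
t 8.47 p [0.6581 0.053  0.0563] open 0.0269 F [-2.2  0.4  6.9]
R cols [[0.003, -0.003, 1.0], [0.0, 1.0, 0.003], [-1.0, 0.0, 0.003]]
(0.437, -0.076, 0.17) -> cm [-11.42 -12.83 -22.12]
```

Request:
step_arm(steps=[[-1,[-2,0,0],[0,0,0]],[-1,[-5,0,0],[0,0,0]],[-1,[-8,0,0],[0,0,0]],[-1,[-10.5,-0.6,-1],[0,0,0]],[-1,[-11.3,-2.1,-3.6],[0,0,0]],[-1,[-11.3,-3.6,-6.2],[0,0,0]],[-1,[-11.3,-5.1,-8.8],[0,0,0]],[-1,[-11.3,-6.6,-11.4],[0,0,0]],[-1,[-11.3,-8.1,-14],[0,0,0]],[-1,[-11.3,-9,-15.5],[0,0,0]]])

```text
t: 9.3
ee_pos: [0.5003, -0.0385, 0.168]
ee_rot: [-0.001, 0.707, 0.001, 0.707]
contact_force: [-0.2, 0.3, -0.2]
opening: 0.0265
```

Request:
step_arm(steps=[[-1,[0,-1.5,-2.6],[0,0,0]],[-1,[0,-3,-5.2],[0,0,0]],[-1,[0,-3.8,-6.6],[0,0,0]],[-1,[0,-3.8,-6.6],[0,0,0]],[-1,[0,-3.8,-6.6],[0,0,0]]])

```text
t: 9.72
ee_pos: [0.4367, -0.0761, 0.1682]
ee_rot: [-0.001, 0.706, 0.001, 0.708]
contact_force: [-0.0, 0.9, -1.5]
opening: 0.0267
```

```bash
python3 wv.py a6 .437,-.076,.0595
```

```text
t 9.72 p [ 0.4367 -0.0761  0.1682] open 0.0267 F [-0.   0.9 -1.5]
R cols [[0.002, -0.002, 1.0], [-0.0, 1.0, 0.002], [-1.0, -0.0, 0.002]]
(0.437, -0.076, 0.0595) -> cm [1.087e+01 2.000e-02 1.000e-02]
```

View pics/a6_w.png

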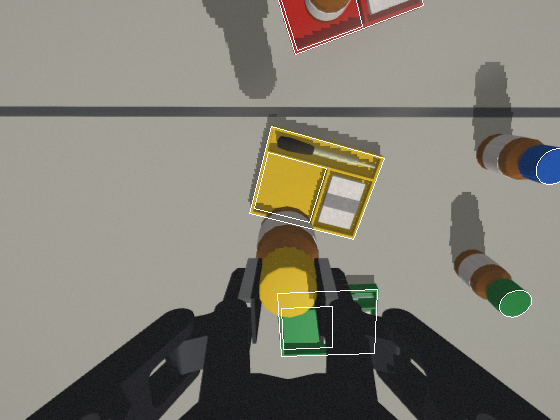

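Yellow is held upright over its tray (bay outline near (290,187) matches). Lower.

Request:
step_arm(steps=[[-1,[3,0,0],[0,0,0]],[-1,[6,0,0],[0,0,0]],[-1,[8.5,0,0],[0,0,0]],[-1,[10,0,0],[0,0,0]],[-1,[10.6,0,0],[0,0,0]],[-1,[10.8,0,0],[0,0,0]],[-1,[10.9,0,0],[0,0,0]],[-1,[10.9,0,0],[0,0,0]]])

```text
t: 10.48
ee_pos: [0.4367, -0.0754, 0.0593]
ee_rot: [-0.001, 0.708, 0.002, 0.707]
contact_force: [-7.3, 1.5, 11.8]
opening: 0.0263
```

```bash
python3 wv.py a7 .437,-.076,.0595
```

```text
t 10.48 p [ 0.4367 -0.0754  0.0593] open 0.0263 F [-7.3  1.5 11.8]
R cols [[-0.001, -0.004, 1.0], [0.0, 1.0, 0.004], [-1.0, 0.0, -0.001]]
(0.437, -0.076, 0.0595) -> cm [-0.02 -0.06  0.03]
```

View pics/a7_s.png

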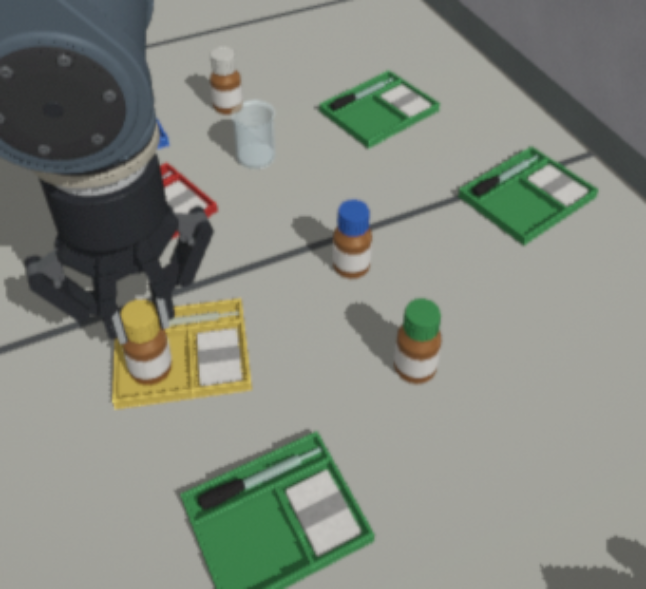

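Request:
step_arm(steps=[[-1,[-0.05,0,0],[0,0,0]],[-0.2,[-0.05,0,0],[0,0,0]],[-0.1,[-0.05,0,0],[0,0,0]],[0.1,[-0.05,0,0],[0,0,0]],[0.2,[-0.05,0,0],[0,0,0]],[0.2,[-1,0,0],[0,0,0]],[0.2,[-4,0,0],[0,0,0]],[0.2,[-8,0,0],[0,0,0]],[0.2,[-11,0,0],[0,0,0]],[0.2,[-11,0,0],[0,0,0]]])

```text
t: 11.42
ee_pos: [0.4391, -0.0764, 0.1741]
ee_rot: [-0.002, 0.704, 0.0, 0.71]
contact_force: [1.2, -0.6, 0.1]
opening: 0.051
```

Request:
step_arm(steps=[[0.2,[0,0.7,4],[0,0,0]],[0.2,[0,1.4,8],[0,0,0]],[0.2,[0,2.1,12],[0,0,0]],[0.2,[0,2.8,16],[0,0,0]],[0.2,[0,3.7,20.2],[0,0,0]],[0.2,[0,3.7,20.2],[0,0,0]],[0.2,[0,3.7,20.2],[0,0,0]],[0.2,[0,3.7,20.2],[0,0,0]]])

```text
t: 12.08
ee_pos: [0.6377, -0.0381, 0.168]
ee_rot: [-0.001, 0.708, 0.001, 0.707]
contact_force: [-1.0, 0.1, 0.5]
opening: 0.0516
```

```bash
python3 wv.py a8 .6395,-.0384,.056
```

```text
t 12.08 p [ 0.6377 -0.0381  0.168 ] open 0.0516 F [-1.   0.1  0.5]
R cols [[-0.001, -0.003, 1.0], [0.0, 1.0, 0.003], [-1.0, 0.0, -0.001]]
(0.6395, -0.0384, 0.056) -> cm [11.2  -0.03  0.2 ]
```

View pics/a8_w.png

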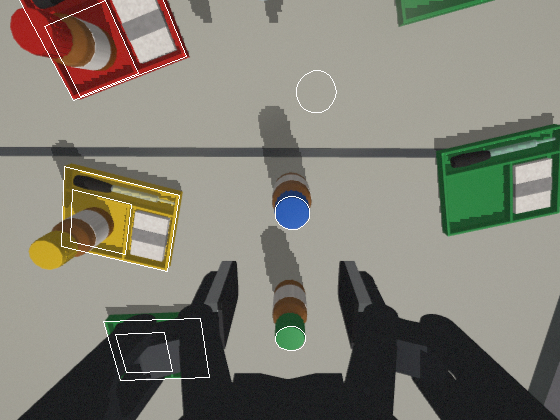

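Yellow and red stand in their bays; blue cap at (292,212) matches the estimate.

Request:
step_arm(steps=[[0.2,[3,0,0.2],[0,0,0]],[0.2,[6,0,0.2],[0,0,0]],[0.2,[9,0,0.2],[0,0,0]],[0.2,[10.7,0,0.2],[0,0,0]],[0.2,[11.2,0,0.2],[0,0,0]],[0.2,[11.2,0,0.2],[0,0,0]],[-1,[11.2,0,0.2],[0,0,0]],[-1,[11.2,0,0.2],[0,0,0]],[-1,[11.2,0,0.2],[0,0,0]],[-1,[11.2,0,0.2],[0,0,0]]])

```text
t: 13.02
ee_pos: [0.6414, -0.0383, 0.0584]
ee_rot: [-0.001, 0.706, 0.001, 0.708]
contact_force: [-1.9, -1.0, 7.5]
opening: 0.0264
```

Request:
step_arm(steps=[[-1,[0,0,0],[0,0,0]],[-1,[0,0,0],[0,0,0]]])

```text
t: 13.18
ee_pos: [0.6414, -0.0383, 0.0583]
ee_rot: [-0.001, 0.706, 0.001, 0.708]
contact_force: [-2.1, -0.0, 7.5]
opening: 0.0262
```

```bash
python3 go.py .451,.236,.17
```

```text
t 13.18 p [ 0.6414 -0.0383  0.0583] open 0.0262 F [-2.1 -0.   7.5]
R cols [[0.003, -0.003, 1.0], [-0.0, 1.0, 0.003], [-1.0, -0.0, 0.003]]
(0.451, 0.236, 0.17) -> cm [-11.23  27.49 -18.91]
```

Request:
step_arm(steps=[[-1,[-2,0,0],[0,0,0]],[-1,[-5,0,0],[0,0,0]],[-1,[-8,0,0],[0,0,0]],[-1,[-11,0,0],[0,0,0]],[-1,[-12,1.6,-1.2],[0,0,0]],[-1,[-12,4,-2.8],[0,0,0]],[-1,[-12,6.4,-4.5],[0,0,0]],[-1,[-12,8.9,-6.2],[0,0,0]],[-1,[-12,11.3,-7.9],[0,0,0]],[-1,[-12,13.8,-9.5],[0,0,0]]])

```text
t: 14.02
ee_pos: [0.5442, 0.1005, 0.1773]
ee_rot: [-0.001, 0.707, 0.001, 0.708]
contact_force: [0.4, 0.1, -1.2]
opening: 0.0262
```

Request:
step_arm(steps=[[-1,[0,2.4,-1.7],[0,0,0]],[-1,[0,4.9,-3.4],[0,0,0]],[-1,[0,7.3,-5],[0,0,0]],[-1,[0,9.7,-6.7],[0,0,0]],[-1,[0,12.2,-8.4],[0,0,0]],[-1,[0,13.7,-9.4],[0,0,0]],[-1,[0,13.7,-9.4],[0,0,0]],[-1,[0,13.7,-9.4],[0,0,0]]])

```text
t: 14.68
ee_pos: [0.4505, 0.2368, 0.1771]
ee_rot: [-0.002, 0.707, 0.002, 0.708]
contact_force: [-0.6, -0.5, -0.8]
opening: 0.0264
```

```bash
python3 wv.py a9 .451,.236,.062
```

```text
t 14.68 p [0.4505 0.2368 0.1771] open 0.0264 F [-0.6 -0.5 -0.8]
R cols [[0.001, -0.005, 1.0], [0.0, 1.0, 0.005], [-1.0, 0.0, 0.001]]
(0.451, 0.236, 0.062) -> cm [11.51 -0.09  0.03]
```

View pics/a9_w.png

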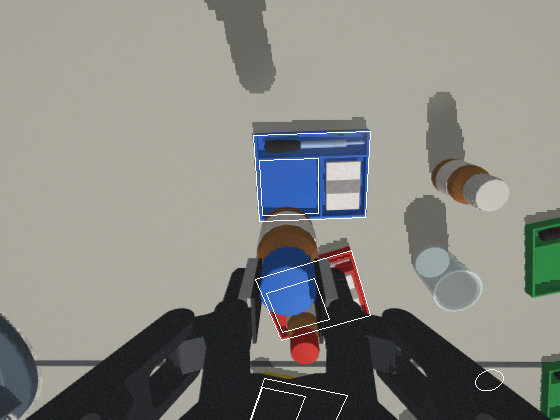

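Request:
step_arm(steps=[[-1,[3,-0.1,0],[0,0,0]],[-1,[6,-0.1,0],[0,0,0]],[-1,[9,-0.1,0],[0,0,0]],[-1,[10.6,-0.1,0],[0,0,0]],[-1,[11.2,-0.1,0],[0,0,0]],[-1,[11.4,-0.1,0],[0,0,0]],[-1,[11.5,-0.1,0],[0,0,0]],[-1,[11.5,-0.1,0],[0,0,0]]])

```text
t: 15.45
ee_pos: [0.4515, 0.2353, 0.0623]
ee_rot: [-0.001, 0.707, 0.001, 0.708]
contact_force: [-0.0, 1.0, 0.0]
opening: 0.0266
```

```bash
python3 wv.py a10 .451,.236,.062
```

```text
t 15.45 p [0.4515 0.2353 0.0623] open 0.0266 F [-0.  1.  0.]
R cols [[0.002, -0.003, 1.0], [0.001, 1.0, 0.003], [-1.0, 0.001, 0.002]]
(0.451, 0.236, 0.062) -> cm [ 0.03  0.07 -0.05]
```

View pics/a10_s.png

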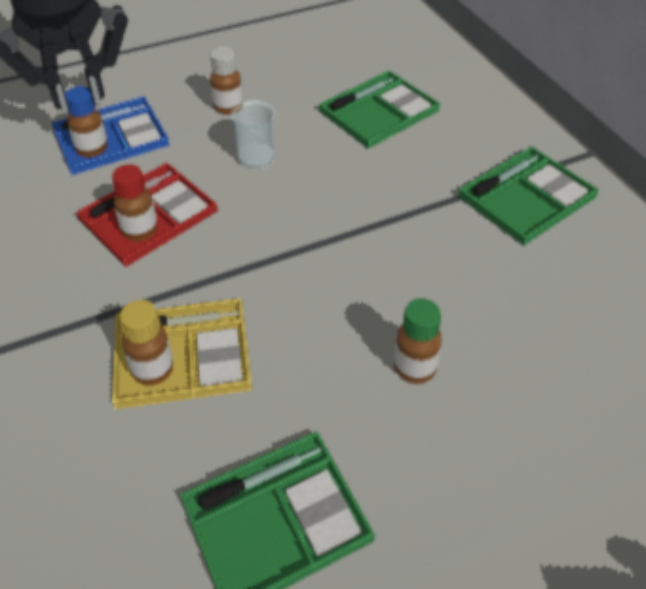

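Request:
step_arm(steps=[[-1,[0.1,0,0],[0,0,0]],[-1,[0.1,0,0],[0,0,0]],[-0.2,[0.05,0,0],[0,0,0]],[-0.1,[0.05,0,0],[0,0,0]],[0.1,[0.05,0,0],[0,0,0]],[0.2,[0.05,0,0],[0,0,0]],[0.2,[-1,0,0],[0,0,0]],[0.2,[-4,0,0],[0,0,0]],[0.2,[-8,0,0],[0,0,0]],[0.2,[-11,0,0],[0,0,0]]])

```text
t: 16.38
ee_pos: [0.4507, 0.2353, 0.1743]
ee_rot: [-0.001, 0.707, 0.001, 0.707]
contact_force: [0.4, -0.2, 0.7]
opening: 0.0514
```

Request:
step_arm(steps=[[0.2,[0,0,0],[0,0,0]],[0.2,[0,-3.6,1.7],[0,0,0]],[0.2,[0,-7.2,3.4],[0,0,0]],[0.2,[0,-10.8,5.1],[0,0,0]],[0.2,[0,-14.4,6.8],[0,0,0]],[0.2,[0,-18,8.5],[0,0,0]],[0.2,[0,-21.6,10.2],[0,0,0]],[0.2,[0,-25.2,11.9],[0,0,0]],[0.2,[0,-28.8,13.6],[0,0,0]],[0.2,[0,-32.4,15.3],[0,0,0]]])

```text
t: 17.22
ee_pos: [0.6051, -0.0902, 0.1718]
ee_rot: [-0.001, 0.707, 0.001, 0.707]
contact_force: [-0.0, 1.1, 0.8]
opening: 0.051
```

```bash
python3 go.py .6387,-.1624,.17
```

```text
t 17.22 p [ 0.6051 -0.0902  0.1718] open 0.051 F [-0.   1.1  0.8]
R cols [[0.0, -0.003, 1.0], [0.0, 1.0, 0.003], [-1.0, 0.0, 0.0]]
(0.6387, -0.1624, 0.17) -> cm [ 0.18 -7.23  3.34]
```

Request:
step_arm(steps=[[0.2,[0,-3.6,1.7],[0,0,0]],[0.2,[0,-7.2,3.3],[0,0,0]],[0.2,[0,-7.2,3.3],[0,0,0]],[0.2,[0,-7.2,3.3],[0,0,0]],[0.2,[0,-7.2,3.3],[0,0,0]]])

```text
t: 17.63
ee_pos: [0.6375, -0.1598, 0.1713]
ee_rot: [-0.001, 0.707, 0.001, 0.707]
contact_force: [-0.4, -0.7, 1.3]
opening: 0.0509
```

```bash
python3 wv.py a11 .6387,-.1624,.056
```

```text
t 17.63 p [ 0.6375 -0.1598  0.1713] open 0.0509 F [-0.4 -0.7  1.3]
R cols [[-0.001, -0.003, 1.0], [0.0, 1.0, 0.003], [-1.0, 0.0, -0.001]]
(0.6387, -0.1624, 0.056) -> cm [11.53 -0.27  0.13]
```

View pics/a11_w.png

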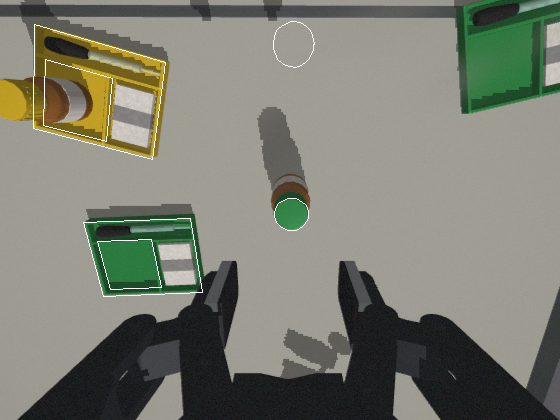

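View pics/a11_s.png

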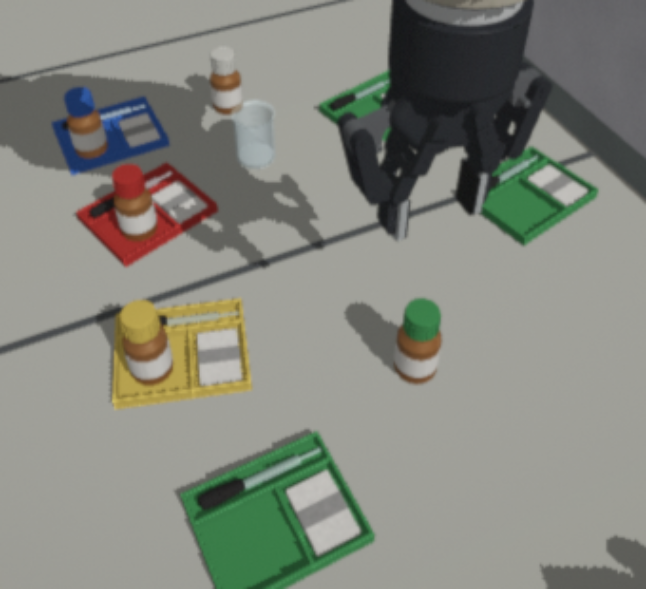

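Request:
step_arm(steps=[[0.2,[3,-0.2,0.1],[0,0,0]],[0.2,[6,-0.2,0.1],[0,0,0]],[0.2,[9,-0.2,0.1],[0,0,0]],[0.2,[11,-0.2,0.1],[0,0,0]],[0.2,[11.5,-0.2,0.1],[0,0,0]],[0.2,[11.5,-0.2,0.1],[0,0,0]],[-1,[11.5,-0.2,0.1],[0,0,0]],[-1,[11.5,-0.2,0.1],[0,0,0]],[-1,[11.5,-0.2,0.1],[0,0,0]],[-1,[11.5,-0.2,0.1],[0,0,0]]])

```text
t: 18.57
ee_pos: [0.64, -0.1622, 0.0585]
ee_rot: [-0.001, 0.706, 0.001, 0.708]
contact_force: [-0.9, 1.4, 6.9]
opening: 0.0268
```

Request:
step_arm(steps=[[-1,[0,0,0],[0,0,0]],[-1,[0,0,0],[0,0,0]]])

```text
t: 18.73
ee_pos: [0.64, -0.1623, 0.0585]
ee_rot: [-0.001, 0.706, 0.001, 0.708]
contact_force: [-2.7, 2.2, 7.3]
opening: 0.0265
```

```bash
python3 go.py .459,-.249,.17
```

```text
t 18.73 p [ 0.64   -0.1623  0.0585] open 0.0265 F [-2.7  2.2  7.3]
R cols [[0.003, -0.003, 1.0], [-0.001, 1.0, 0.003], [-1.0, -0.001, 0.003]]
(0.459, -0.249, 0.17) -> cm [-11.2   -8.62 -18.09]
```

Request:
step_arm(steps=[[-1,[-2,0,0],[0,0,0]],[-1,[-5,0,0],[0,0,0]],[-1,[-8,0,0],[0,0,0]],[-1,[-10.5,-0.8,-1.5],[0,0,0]],[-1,[-11,-2,-4.2],[0,0,0]],[-1,[-11,-3.3,-6.9],[0,0,0]],[-1,[-11,-4.6,-9.6],[0,0,0]],[-1,[-11,-5.9,-12.3],[0,0,0]],[-1,[-11,-7.2,-15],[0,0,0]],[-1,[-11,-8.2,-17],[0,0,0]]])

```text
t: 19.57
ee_pos: [0.4674, -0.2453, 0.1672]
ee_rot: [-0.001, 0.707, 0.001, 0.707]
contact_force: [-0.4, -0.2, -0.7]
opening: 0.0266
```

Request:
step_arm(steps=[[-1,[0,-0.4,-1.1],[0,0,0]],[-1,[0,-0.4,-1.1],[0,0,0]],[-1,[0,-0.4,-1.1],[0,0,0]],[-1,[0,-0.4,-1.1],[0,0,0]]])

```text
t: 19.9
ee_pos: [0.4592, -0.2485, 0.1667]
ee_rot: [-0.001, 0.707, 0.001, 0.707]
contact_force: [-0.2, -0.9, -2.1]
opening: 0.0266
```

```bash
python3 wv.py a12 .459,-.249,.062
```

```text
t 19.9 p [ 0.4592 -0.2485  0.1667] open 0.0266 F [-0.2 -0.9 -2.1]
R cols [[0.001, -0.004, 1.0], [-0.0, 1.0, 0.004], [-1.0, -0.0, 0.001]]
(0.459, -0.249, 0.062) -> cm [10.47 -0.05 -0.03]
```

View pics/a12_w.png

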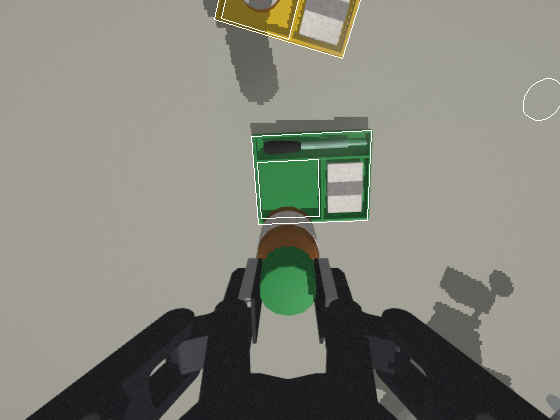

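Request:
step_arm(steps=[[-1,[3,0,0],[0,0,0]],[-1,[6,0,0],[0,0,0]],[-1,[8,0,0],[0,0,0]],[-1,[9.5,0,0],[0,0,0]],[-1,[10.2,0,0],[0,0,0]],[-1,[10.4,0,0],[0,0,0]],[-1,[10.5,0,0],[0,0,0]],[-1,[10.5,0,0],[0,0,0]]])

```text
t: 20.67
ee_pos: [0.4587, -0.2486, 0.0618]
ee_rot: [-0.001, 0.707, 0.001, 0.707]
contact_force: [-0.0, -0.7, -0.9]
opening: 0.0265
```

```bash
python3 wv.py a13 .459,-.249,.062
```

```text
t 20.67 p [ 0.4587 -0.2486  0.0618] open 0.0265 F [-0.  -0.7 -0.9]
R cols [[0.0, -0.004, 1.0], [-0.0, 1.0, 0.004], [-1.0, -0.0, 0.0]]
(0.459, -0.249, 0.062) -> cm [-0.02 -0.04  0.03]
```

View pics/a13_s.png

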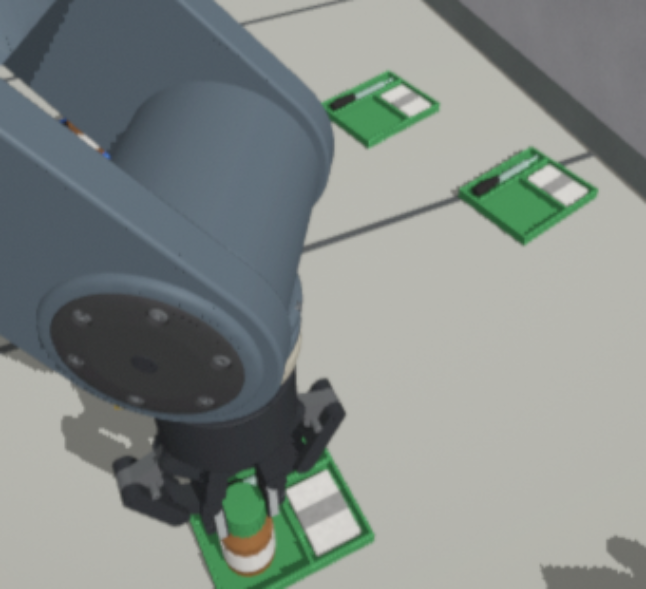

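Request:
step_arm(steps=[[-1,[0.1,0,0],[0,0,0]],[-1,[0.1,0,0],[0,0,0]],[-0.2,[0.05,0,0],[0,0,0]],[-0.1,[0.05,0,0],[0,0,0]],[0.1,[0.05,0,0],[0,0,0]],[0.2,[0.05,0,0],[0,0,0]],[0.2,[-1,0,0],[0,0,0]],[0.2,[-4,0,0],[0,0,0]],[0.2,[-8,0,0],[0,0,0]],[0.2,[-11,0,0],[0,0,0]]])

```text
t: 21.6
ee_pos: [0.4584, -0.2488, 0.1743]
ee_rot: [-0.001, 0.707, 0.001, 0.707]
contact_force: [0.8, -0.1, 1.5]
opening: 0.0511
```

Request:
step_arm(steps=[[0.2,[-3,0,0],[0,0,0]],[0.2,[-4,-3,0],[0,0,0]],[0.2,[-4,-6,0],[0,0,0]],[0.2,[-4,-9,0],[0,0,0]],[0.2,[-4,-12,0],[0,0,0]],[0.2,[-4,-15,0],[0,0,0]],[0.2,[-4,-18,0],[0,0,0]],[0.2,[-4,-20,0],[0,0,0]],[0.2,[-4,-20,0],[0,0,0]],[0.2,[-4,-20,0],[0,0,0]]])

```text
t: 22.43
ee_pos: [0.4585, -0.4491, 0.2115]
ee_rot: [-0.001, 0.707, 0.001, 0.707]
contact_force: [1.1, -0.0, 0.1]
opening: 0.0514
```

```bash
cat > fin.py <<'E'
from workcell import bot
import cv2,numpy as np,h
T={'red':(.462,.089,.33),'blue':(.451,.236,.04),'green':(.459,-.249,.06),'yellow':(.437,-.076,-.265)}
A=np.linspace(0,6.28,30)
for n,(x0,y0,w,hh) in {'scene':(60,100,300,215),'side':(120,110,340,310)}.items():
    im=bot.read_camera(n);k=2.6 if n=='scene' else 1.9
    o=cv2.resize(im[y0:y0+hh,x0:x0+w,::-1],None,fx=k,fy=k,interpolation=cv2.INTER_CUBIC)
    for x,y,q in T.values():
        for r,z in((.018,.003),(.014,.078)):
            p=((h.proj(h.D[n],[[x+r*np.cos(t),y+r*np.sin(t),z] for t in A])-[x0,y0]+.5)*k).round().astype(np.int32);cv2.polylines(o,[p],True,(255,255,255),1)
    cv2.imwrite(f'pics/fin_{n}.png',o)
    cam=h.D[n]
    for c in T:
        uv=h.proj(cam,[[T[c][0],T[c][1],.0665]])[0]
        r=bot.find_in('bottle_'+c,n)
        for b in r[:2]:
            R=cam['R'];oo=-R.T@cam['t'];d=R.T@np.array([(b['xy'][0]-cam['cx'])/cam['fx'],(b['xy'][1]-cam['cy'])/cam['fy'],1]);p=oo+d*(.038-oo[2])/d[2]
            print(n,c,round(b['conf'],2),np.round(p[:2]-T[c][:2],3))
    for c in ('bottle_white','beaker'):
        print(n,c,[(round(b['conf'],2),np.round(b['xy'])) for b in bot.find_in(c,n)[:2]])
    # bystander change
    a=cam['im'].astype(int)
    ul=h.proj(cam,[[.62,.24,.035],[.61,.141,.03]])
    for nm,u in zip(('white','beaker'),ul):
        i,j=u[::-1].astype(int);print(n,nm,'mean diff',np.abs(a-im)[i-25:i+25,j-18:j+18].mean().round(1))
E
python3 fin.py
```

```text
scene red 0.68 [ 0.009 -0.003]
scene blue 0.82 [-0.003  0.003]
scene green 0.91 [0.008 0.002]
scene yellow 0.83 [-0.     0.004]
scene bottle_white [(0.98, array([334., 151.]))]
scene beaker [(0.7, array([309., 168.]))]
scene white mean diff 2.9
scene beaker mean diff 7.9
side red 0.74 [ 0.005 -0.001]
side blue 0.61 [-0.006 -0.002]
side yellow 0.66 [-0.    -0.001]
side bottle_white []
side beaker []
side white mean diff 36.5
side beaker mean diff 45.4
```

View pics/fin_scene.png

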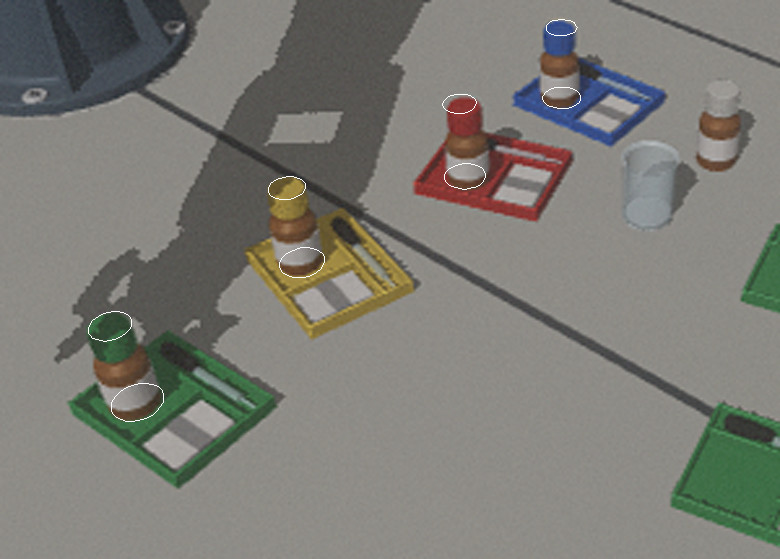

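View pics/fin_side.png

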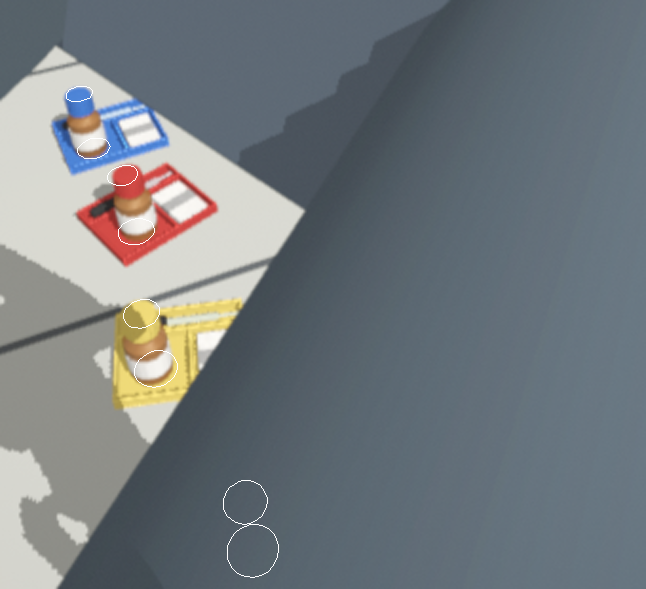

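```bash
python3 -c "
from workcell import bot
print(bot.sign_off())"
```

```text
the job is handed in; nothing more can be done
None
```

All four coloured-cap bottles are standing upright in the bays of their own trays, and I handed the job in at about 23 s. I gripped each bottle by its cap and lowered it to the bay floor before letting go. For green I used the tray farthest to the robot's right, at pixel (126,252) in the scene picture.

- **Positions:** In the last pictures every bottle is within about 5–9 mm of its bay centre; the limit is 19 mm. Red measured 9 mm off in the scene view and 5 mm in the side view. Blue was 4 and 6 mm off, and yellow 4 and 1 mm.
- **Green, one view only:** Green was about 8 mm off in the scene view. The arm blocked the side camera, so its final position was not cross-checked there, although the side view just before release showed it in the bay.
- **White bottle and beaker:** Both stand where they started in the scene view, within about 2 pixels. The side view was blocked at the end, but a side picture from before the green bottle was moved also showed them in place.

The largest external force reading after any move was about 14 N, when the yellow bottle touched its tray floor.

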